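Set and lock the telescoping probe on the model's tooth

ROBOT

A 6-joint arm with a two-finger parallel gripper is mounted at the origin on the work surface. World frame = base frame: x ahead of the robot, y to its left, z up, the work surface at z = 0. Lengths are in m, angles in rad, forces in N, time in s.
With the tool pointing down it reaches from about 0.425 to 0.95 m from the base axis. Payload 14.7 kg.
Tool frame: the origin (TCP) lies on the centre line of the jaws, within the pads' length; the fingertips stand manip.tip_extent ahead of it and the grasp point (between the pads) lies 8 mm behind it (manip.tip_extent is the distance from the TCP to the fingertips, in m); z points along the fingers, y is the line along which they close (so a half turn about z gives the same grasp; the last joint's range is limited). The gripper opens to 85 mm and grips with 20 to 120 N. Pads are 22 mm wide; open, the fingers measure 114 mm over their backs; the gripper's body (76 mm by 85 mm) begins 54 mm behind the grasp point. The pads swing forward as they close: fully open they stand 13 mm farther back than shut.
Start: joints at [1.172, 0.48, 1.596, -0, 1.065, -0.047], TCP at [0.224, 0.61, 0.242] pointing down, gripper open.
Joint ranges: [-2.75, 2.75], [-0.82, 2.05], [0.23, 2.67], [-1.56, 4.7], [0.09, 2.69], [-2.92, 2.92]. Speed limits (rad/s): [1.89, 1.89, 2.39, 3.01, 3.01, 3.01].

INTERFACE

Orientations are given as a unit quaternion [x, y, z, w].
In Python, from station import manip gives the robot as it stands.
- The arm moves only by the shell command python3 -m jog 'ROWS'. ROWS is JSON, a list of rows, each a list of 5 numbers: the shift along the world's x, y, z in units of 0.15 m (1.0 is 0.15 m), then the turn about the world's z in units of 180 degrees (1.0 is 180 degrees), then the closure, from -1 (fully open) to 1 (shut). A call has 1 to 5 rows; each row is the pose to reach, as a shift and turn from the pose commanded when the call began, turning the shorter way round; what a row does not reach only later rows make up. A row lasts 1/12 s, in which the tool goes at most 41.7 mm and 7.16 degrees, less where a joint would pass 70% of its speed; a pose out of reach is approached as far as the arm can. A call with a number of a shift or a turn outside -1 to 1 is refused whole. A call with a gripper value outside its range is refused whole. The fingers move at their own pace and stop on an object; the grip force is fixed at half the most. Time passes only in rows, so rows that repeat a pose let the fingers close. It gives the time, the measured TCP pose, the force, the opening and the grip force at its end, in the units of the state.
- manip.get_state(): the state, without advancing time (a new reading comes with each control period).
- manip.grab_frame(name): name is "scene" or "top" or "wrist"; returns a dict with "frame" (480x640x3 uint8, blue, green, red), "depth" (480x640 float32, m along the optical axis (not along the pixel's ray), 0 where there is no reading), "fovy" (degrees; the focal length in pixels is half the picture's height over the tangent of half this angle, whatever the lens; pixels are square), "cx", "cy" (the principal point, pixels), "k1" (the pictures are not rectified: a ray, as slopes to the right and down, at radius r is drawn at 1 + k1 r^2 times it, then the intrinsics apply), "extrinsics" (4x4, takes a point from camera to world coordinates). Camera axes: x right, y down, z forward; pixel columns grow to the right and rows downward; lengths in m; the calibration is good to about 2 mm. A picture is of the moment at which its call begins.
- manip.close_job(): hands the job in; it is judged then, once.
Trained networks look in a picture, given as the dict that the camera call returned (one of the last four; its "shot" number tells which), for a name from the list of things; names that differ only in an ending like _2 or _b are one class to them, and where a whole thing is asked for, a point or a joint stands for the part that bears it (a point fixed in the world has none). Each returns a list of dicts, best first, with "conf" (0 to 1); they miss things now and then, are a little off and sometimes report something else, mostly with a low value. They report only what shows in the picture. A call takes as long as a camera call.
- manip.look_for(picture, query): "at" ([column, row] in pixels, amid what is visible of it).
- manip.landmark_of(picture, query): "at" ([column, row] in pixels: a listed point, or the origin of a listed thing).
The state is a dict: "time": time; "qpos": joint angles; "joint_vel": joint speeds; "effort": joint torques, N m; "eef_pos": TCP position; "tool_rot": TCP orientation; "force": force on the tool from outside, world axes, zero at the start; "moment": the same for the moment, N m; "gripper_width": opening from 0.0 (shut) to 1.0 (fully open); "grip_force": force on a finger pad.
Only numpy, scipy, OpenCV 4.12 (cv2) and the standard library are available. Lean on these libraries where they do the work, as an engineer would, in place of code of your own. Each camera call takes 0.05 s, during which the arm holds its last target. There are 200 camera calls.

TASK

Set the stand's telescoping probe onto the jaw model: twist its grip anticlockwise to unlock it, slide it down until the sprung tip presses lightly (about 4 newtons, never more than 12) on the tooth below, then twist the grip back to lock it so that it stays pressed there, and let go. Leave the other things on the table where they are.

Things in the scene. Friction and masses are not known exactly. Their poses are not given: they have to be found in the camera images.
- stand: fixed bench stand: grey base plate 12 mm thick (170 x 160 mm), a steel column 24 mm thick and 162 mm high, 75 mm from the probe's axis on the side of the stand's -x, and an arm carrying an aluminium sleeve (42 mm across, from 125 to 160 mm above the table) in which the probe slides. Origin: on the table, exactly below the upright axis of the probe; z up
- grip_mid (a point): centre of the probe's grip: an upright black paddle, 46 mm long (along its own x), 14 mm thick (along its own y, to be pinched across this), 36 mm high, on top of the probe and centred on its upright axis, clear on all sides. Under it a collar 6 mm thick and 28 mm across, then a stem 22 mm across, down to the sleeve. Its axes turn with the paddle; it starts 251 to 271 mm above the table and ends 34 to 71 mm lower, always at least 20 mm clear above the sleeve
- grip (a joint): twist of the paddle about the probe's upright axis, rad, anticlockwise from above positive: 0 is locked (paddle's x along the stand's x), stops at -0.1 and 1.2. Above 0.5 the probe slides freely (about 1.2 N of rubbing, counterbalanced, it stays where it is left); between 0.4 and 0.2 the clamp bites; within 0.15 of 0 it is fully locked, holding about 25 N. The clamp takes up to about 0.4 N m to turn
- probe (a joint): how far the probe is slid down, m: 0 at its upper stop, 0.075 at its lower stop; it starts between 0 and 0.02. The tooth is met somewhere between 0.054 and 0.068
- tip: sprung steel tip of the probe, a 6 mm round-ended pin pointing down; origin at its lowest point, on the probe's axis, 153 mm below the middle of the grip when not pressed. It gives way upward by up to 6 mm: pressed by 0.5 N it starts to yield, then 2.5 N more for each mm
- model: jaw model, fixed on the stand's base plate: a stone-coloured plinth 52 x 60 x 22 mm with a pink gum ridge and an arch of teeth. Origin: at the underside of the plinth, below the front tooth and exactly below the tip. The front tooth is a 9 mm round post whose top is 38 to 52 mm above this origin; its height differs from model to model and is not measured: find it by feel
- pot: small open amber pot, 36 mm across and 30 mm high, loose on the stand's base plate, to be left alone; origin under its centre
- spare_model: loose spare jaw model, 52 x 60 mm and 37 mm high, to be left alone; origin at its underside below the front tooth
- bottle_a: clear jar with red lid, 54 mm across, 105 mm high, to be left alone; origin under its centre
- bottle_b: another such jar, to be left alone; origin under its centre
- water_bottle: glass bottle, 60 mm across, 190 mm high, to be left alone; origin under its centre
- phone: grey phone lying flat, 100 x 47 x 14 mm, to be left alone; origin under its centre

How it is judged:
On the way, in this order (a step that is already met when the one before it is completed fails the run):
1. the grip is twisted anticlockwise, more than 0.5 rad from its locked position, so that the probe is unlocked (value of joint grip above 0.5 rad), for 0.1 s.
2. unlocked, the probe is slid down until its tip presses on the tooth with 1 to 10 N (value of joint grip above 0.4 rad and contact force between tip and model between 1 and 10 N), for 0.2 s.
At the end, for the whole second after the job is handed in: the grip is twisted back to within 0.15 rad of its locked position, the tip rests on the tooth pressing with 1 to 10 N, and the probe is at rest (value of joint grip between -0.15 and 0.15 rad and contact force between tip and model between 1 and 10 N and velocity of joint probe between -0.003 and 0.003 m/s); the robot touches nothing.
It fails at once if the tip presses on the tooth with more than 12 N (contact force between tip and model above 12 N).
It fails at once if another thing on the table is moved by more than 30 mm (distance of any of pot, spare_model, bottle_a, bottle_b, water_bottle, phone from where it was at the start of the episode above 0.03 m).
It also fails if it takes over 45 s, if anything falls off the work surface, if the arm or the gripper's body presses on something with over 40 N, if the wrist force passes 120 N, or if a joint passes its speed limit or range.

## Working session

There is one attempt and no reset: what is moved stays moved. The work goes in short steps, Python scripts to look and compute and a shell command to move; the robot and the scene stay as the last step left them, time stands still between calls to the robot, and variables do not carry over. Pictures are saved under pics/ and viewed, at most 10 in all, crops included, and the job is handed in when it is done.

```bash
mkdir -p pics
cat > h.py <<'E'
import numpy as np, cv2
from station import manip
def K(p):
    f=240/np.tan(np.radians(p["fovy"])/2); return np.array([[f,0,p["cx"]],[0,f,p["cy"]],[0,0,1.]])
def ray(p,uv):
    f=K(p)[0,0]; d=np.array([(uv[0]-p["cx"])/f,(uv[1]-p["cy"])/f]); s=d.copy()
    for _ in range(20): s=d/(1+p["k1"]*(s@s))
    return np.r_[s,1]
def world(p,uv,z=None):
    T=np.array(p["extrinsics"]); r=ray(p,uv); w=T[:3,:3]@r
    if z is None:
        u,v=map(int,np.round(uv)); d=p["depth"][v-1:v+2,u-1:u+2]; t=np.median(d)
    else: t=(z-T[2,3])/w[2]
    return T[:3,3]+t*w
def px(p,P):
    T=np.array(p["extrinsics"]); c=T[:3,:3].T@(np.array(P)-T[:3,3]); s=c[:2]/c[2]; s=s*(1+p["k1"]*(s@s))
    return s*K(p)[0,0]+[p["cx"],p["cy"]]
E
python3 - <<'E'
from h import *
print(manip.get_state(), manip.tip_extent)
for n in ["scene","top","wrist"]:
    p=manip.grab_frame(n); cv2.imwrite(f"pics/{n}0.png",p["frame"])
    print(n,np.round(np.array(p["extrinsics"])[:3,3],3))
    for q in ["grip_mid","stand","tip","model","bottle_a","water_bottle"]:
        for f in (manip.landmark_of,):
            for r in f(p,q)[:2]:
                print(q,np.round(r["at"],1),round(r["conf"],2),np.round(world(p,r["at"]),3), np.round(world(p,r["at"],.26 if q=="grip_mid" else 0),3))
E
```

```text
{'time': 0.0, 'qpos': array([ 1.17240401e+00,  4.80795593e-01,  1.59684750e+00, -6.21156344e-06,
        1.06508283e+00, -4.66274707e-02]), 'joint_vel': array([ 4.71198338e-04,  3.58788390e-05, -9.99929685e-04,  8.75688743e-04,
       -1.21438517e-05,  3.58033314e-04]), 'effort': array([ 1.22763046e-03, -9.50633454e+01, -4.30190921e+01, -1.08826086e-04,
        1.19869719e-02,  4.92555500e-05]), 'eef_pos': array([0.22381381, 0.60985165, 0.24170572]), 'tool_rot': array([ 1.74975506e-01,  9.84572624e-01, -5.53265869e-04, -1.22395065e-04]), 'force': array([ 0.19732859, -0.2177967 , -0.02211935]), 'moment': array([-0.00893232,  0.01927162,  0.00706006]), 'grip_force': 0.0, 'gripper_width': 1.0002153566788805} 0.011
scene [ 1.203 -0.554  0.961]
grip_mid [296.3 223.6] 0.76 [ 0.59  -0.075  0.272] [ 0.579 -0.067  0.26 ]
grip_mid [151.5 337. ] 0.64 [ 0.459 -0.41   0.021] [ 0.648 -0.447  0.26 ]
stand [294.5 297.3] 0.8 [ 0.599 -0.094  0.046] [ 0.568 -0.07   0.   ]
stand [296.7 220.8] 0.49 [ 0.588 -0.072  0.277] [0.339 0.123 0.   ]
model [294.9 293.9] 0.91 [ 0.588 -0.084  0.042] [ 0.56  -0.062  0.   ]
bottle_a [200.5 374.3] 0.62 [ 0.622 -0.375  0.026] [ 0.605 -0.37   0.   ]
bottle_a [406.3 230.2] 0.58 [0.598 0.324 0.024] [0.582 0.346 0.   ]
water_bottle [413.5 301.4] 0.58 [0.79  0.132 0.03 ] [0.776 0.155 0.   ]
top [ 0.343 -0.027  1.536]
grip_mid [335.9 244.5] 0.4 [ 0.563 -0.068  0.277] [ 0.566 -0.069  0.26 ]
stand [331.2 251.9] 0.86 [ 0.561 -0.058  0.16 ] [ 0.586 -0.062  0.   ]
stand [334.6 256. ] 0.72 [ 0.549 -0.068  0.156] [ 0.573 -0.073  0.   ]
model [336.7 256.9] 0.54 [ 0.548 -0.075  0.15 ] [ 0.57 -0.08  0.  ]
bottle_a [209.4 252.8] 0.86 [0.567 0.321 0.076] [0.578 0.339 0.   ]
bottle_a [425.4 250.8] 0.65 [ 0.58  -0.353  0.081] [ 0.593 -0.372  0.   ]
water_bottle [268.1 193.8] 0.66 [0.754 0.141 0.095] [0.781 0.152 0.   ]
wrist [0.161 0.634 0.374]
```

View pics/scene0.png

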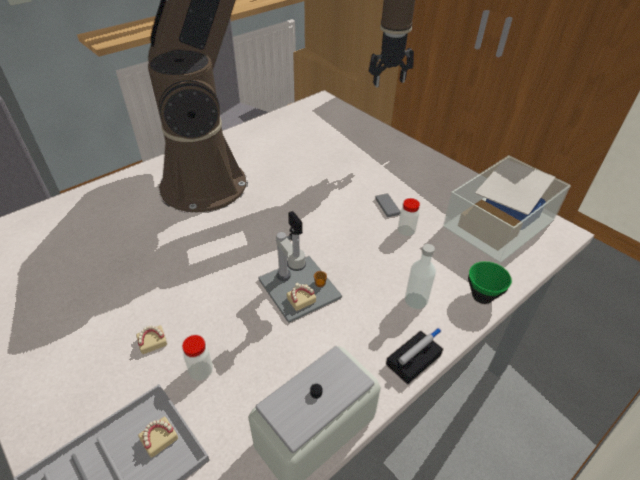

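View pics/top0.png

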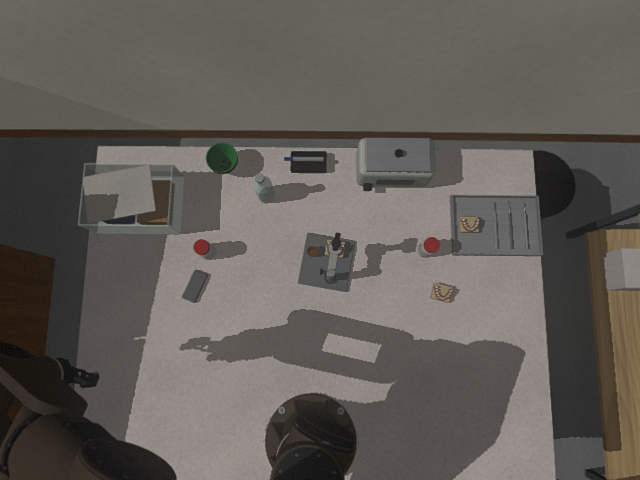

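The scene picture shows the stand with its black paddle at about (296,222) and the column to its left. In the top picture the paddle is at (337,241) and the column at (330,275). Next I'll measure the paddle and base plate from the depth clouds.

```bash
cat >> h.py <<'E'
def cloud(p,zlo,zhi,c=(0.567,-0.07),r=.06):
    f=K(p)[0,0]; v,u=np.mgrid[0:480,0:640]; d=np.dstack([(u-p["cx"])/f,(v-p["cy"])/f]); s=d
    for _ in range(15): s=d/(1+p["k1"]*(s**2).sum(2,keepdims=True))
    T=np.array(p["extrinsics"]); D=p["depth"]
    P=np.dstack([s,np.ones_like(D)])*D[...,None]@T[:3,:3].T+T[:3,3]
    m=(D>0)&(P[...,2]>zlo)&(P[...,2]<zhi)&(np.hypot(P[...,0]-c[0],P[...,1]-c[1])<r)
    return P[m],np.argwhere(m)
def rect(P):
    return cv2.minAreaRect((P[:,:2]*1000).astype(np.float32))
E
python3 - <<'E'
from h import *
for n in ["top","scene"]:
    p=manip.grab_frame(n)
    for lo,hi,r,nm in [(.225,.32,.06,"paddle"),(.006,.02,.15,"base"),(.14,.18,.12,"arm")]:
        P,_=cloud(p,lo,hi,r=r)
        if len(P)>4: print(n,nm,len(P),rect(P),np.round(P.mean(0),3),np.round(P.max(0),3),np.round(np.percentile(P[:,2],95),3))
p=manip.grab_frame("scene"); cv2.imwrite("pics/c.png",np.hstack([cv2.resize(p["frame"][195:345,225:375],(600,600),interpolation=2)]))
E
```

```text
top paddle 121 ((572.425537109375, -68.57728576660156), (43.01593780517578, 25.169452667236328), 5.1116414070129395) [ 0.572 -0.069  0.268] [ 0.595 -0.056  0.282] 0.28
top base 2145 ((570.590576171875, -67.38508605957031), (292.294921875, 291.916748046875), 80.85311126708984) [ 0.551 -0.049  0.012] [0.716 0.077 0.02 ] 0.018
top arm 307 ((540.09716796875, -57.94709777832031), (44.33561706542969, 101.3604965209961), 74.48844909667969) [ 0.534 -0.06   0.157] [ 0.59  -0.026  0.169] 0.166
scene paddle 282 ((575.0361938476562, -70.16246795654297), (19.991392135620117, 47.733009338378906), 80.74607849121094) [ 0.579 -0.071  0.261] [ 0.599 -0.058  0.28 ] 0.278
scene base 2130 ((574.1927490234375, -65.97569274902344), (248.2178955078125, 223.35586547851562), 84.12157440185547) [ 0.561 -0.052  0.013] [0.693 0.059 0.02 ] 0.016
scene arm 507 ((544.188720703125, -58.41999053955078), (41.56970977783203, 110.1241683959961), 73.43313598632812) [ 0.55  -0.065  0.156] [ 0.598 -0.026  0.179] 0.168
```

View pics/c.png

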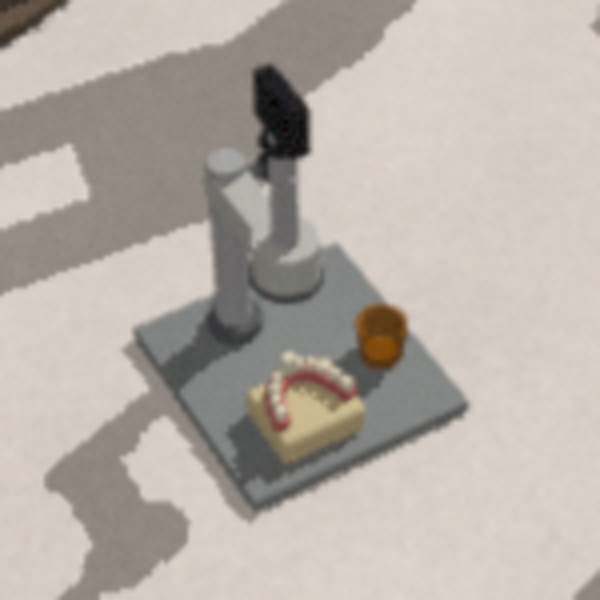

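The crop shows the paddle on the probe, upright and in line with the arm. The column is at its left, the model is below, and the pot is at the right (380,335 in the crop). I'll move above the grip.

```bash
python3 -m jog '[[0.47,-0.9,0.55,0.034,-1],[0.47,-0.9,0.55,0.034,-1],[0.47,-0.9,0.55,0.034,-1],[0.47,-0.9,0.55,0.034,-1],[0.47,-0.9,0.55,0.034,-1]]'
python3 -m jog '[[0.47,-0.95,0.4,0,-1],[0.47,-0.95,0.4,0,-1],[0.47,-0.95,0.4,0,-1],[0.47,-0.95,0.4,0,-1],[0.47,-0.95,0.4,0,-1]]'
python3 -m jog '[[0.5,-0.95,0,0,-1],[0.5,-0.95,0,0,-1],[0.5,-0.95,0,0,-1],[0.5,-0.95,0,0,-1],[0.5,-0.95,0,0,-1]]'
python3 -m jog '[[0.5,-0.95,0,0,-1],[0.5,-0.95,0,0,-1],[0.5,-0.95,0,0,-1],[0.5,-0.95,0,0,-1],[0.5,-0.95,0,0,-1]]'
```

```text
time: 1.62
eef_pos: [0.2968, 0.4721, 0.3282]
tool_rot: [0.123, 0.992, 0.001, 0.001]
force: [0.7, 1.2, 0.9]
gripper_width: 0.998
grip_force: 0.0
time: 2.03
eef_pos: [0.3676, 0.3288, 0.3875]
tool_rot: [0.124, 0.992, 0.001, 0.002]
force: [0.2, 0.4, 0.5]
gripper_width: 1.0
grip_force: 0.0
time: 2.45
eef_pos: [0.4423, 0.1856, 0.3849]
tool_rot: [0.124, 0.992, -0.001, 0.001]
force: [0.1, 1.0, 0.4]
gripper_width: 0.997
grip_force: 0.0
time: 2.87
eef_pos: [0.5174, 0.043, 0.3845]
tool_rot: [0.124, 0.992, -0.001, 0.001]
force: [-1.1, -0.4, -1.6]
gripper_width: 1.006
grip_force: 0.0
```

```bash
python3 -m jog '[[0.37,-0.75,0,0,-1],[0.37,-0.75,0,0,-1],[0.37,-0.75,0,0,-1],[0.37,-0.75,0,0,-1],[0.37,-0.75,0,0,-1]]'
python3 - <<'E'
from h import *
p=manip.grab_frame("wrist"); cv2.imwrite("pics/w1.png",p["frame"])
print(manip.get_state()["eef_pos"])
for r in manip.landmark_of(p,"grip_mid"): print(r["at"],r["conf"],world(p,r["at"],.261))
for lo,hi,r in [(.268,.30,.05),(.25,.30,.05),(.14,.18,.12)]:
    P,_=cloud(p,lo,hi,r=r,c=(.573,-.07)); print(len(P)); 
    if len(P)>4: print(rect(P),P.mean(0),np.percentile(P[:,2],[5,50,95]))
E
```

```text
time: 3.28
eef_pos: [0.571, -0.0664, 0.3841]
tool_rot: [0.124, 0.992, 0.0, -0.0]
force: [0.4, 0.6, -0.8]
gripper_width: 0.999
grip_force: 0.0
[ 0.57045409 -0.06510616  0.38429722]
[320.9, 233.3] 0.8 [ 0.57226594 -0.06493263  0.261     ]
[76.9, 159.4] 0.6 [ 0.47389909 -0.22451169  0.261     ]
[608.1, 43.8] 0.32 [0.48865746 0.16313793 0.261     ]
1195
((573.461181640625, -66.29853820800781), (14.330888748168945, 45.19358444213867), 79.61552429199219) [ 0.57195687 -0.06606693  0.27574137] [0.27352878 0.27596701 0.27722962]
1283
((573.4368286132812, -66.29407501220703), (14.330888748168945, 45.243099212646484), 79.61552429199219) [ 0.57072481 -0.06577959  0.27462024] [0.26338153 0.27587744 0.27720652]
2542
((538.622314453125, -54.482051849365234), (44.55721664428711, 98.98335266113281), 74.54420471191406) [ 0.53193315 -0.05661531  0.1561561 ] [0.14725522 0.15492843 0.16196706]
```

View pics/w1.png

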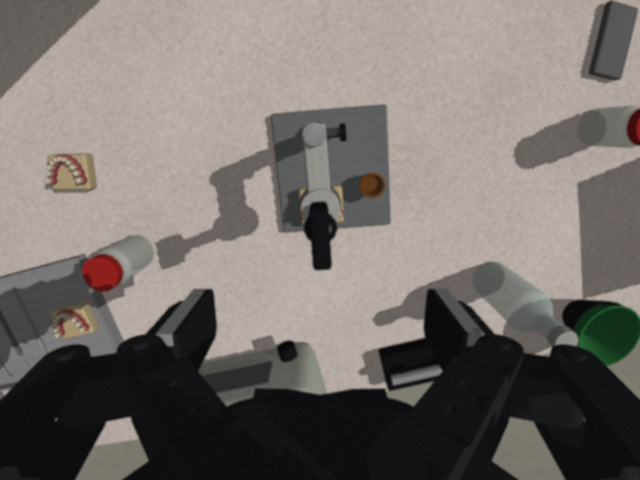

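The wrist view shows the paddle at (320,235), close to upright in the picture and clear on both sides, with the arm at (317,170) and the pot at (371,184). The measured centre is (0.573, -0.066), its top is at 0.277 and its yaw is -10.4°. I'll descend and close.

```bash
python3 -m jog '[[0.017,0,-0.2,0.021,-1],[0.017,0,-0.4,0.021,-1],[0.017,0,-0.6,0.021,-1],[0.017,0,-0.75,0.021,-1],[0.017,0,-0.867,0.021,-1]]'
python3 -m jog '[[0,0,0,0,-1],[0,0,0,0,0.3],[0,0,0,0,0.6],[0,0,0,0,0.8],[0,0,0,0,1]]'
python3 -m jog '[[0,0,0,0,1],[0,0,0,0,1],[0,0,0,0,1],[0,0,0,0,1],[0,0,0,0,1]]'
python3 -c "
from h import *
print(manip.get_state())"
```

```text
time: 3.8
eef_pos: [0.5718, -0.063, 0.253]
tool_rot: [0.089, 0.996, 0.0, -0.001]
force: [-0.4, -0.2, 1.6]
gripper_width: 1.0
grip_force: 0.0
time: 4.22
eef_pos: [0.5737, -0.0647, 0.2561]
tool_rot: [0.089, 0.996, -0.0, 0.001]
force: [-0.3, 0.5, 0.0]
gripper_width: 0.456
grip_force: 0.0
time: 4.63
eef_pos: [0.5731, -0.066, 0.2552]
tool_rot: [0.089, 0.996, -0.001, 0.0]
force: [-2.5, -10.6, 2.8]
gripper_width: 0.153
grip_force: 61.7
{'time': 4.6333, 'qpos': array([-0.16622249,  0.36461518,  1.75365192, -0.00191966,  1.02258698,
       -1.55687805]), 'joint_vel': array([-0.00035454,  0.00093525, -0.00094024,  0.00053288, -0.00020499,
        0.00074352]), 'effort': array([ 5.75982302e+00, -8.07691312e+01, -4.11150849e+01,  2.89757766e+00,
       -1.61363021e-02, -1.99997658e-02]), 'eef_pos': array([ 0.57306807, -0.06601966,  0.2552077 ]), 'tool_rot': array([ 8.94507019e-02,  9.95990845e-01, -8.45081858e-04,  3.05881259e-04]), 'force': array([ -2.4637218 , -10.56778933,   2.7843795 ]), 'moment': array([-1.41203471,  0.28752836, -0.06439744]), 'grip_force': 61.74945652484894, 'gripper_width': 0.15278797939739652}
```

```bash
python3 -m jog '[[0,-0.007,0,0.03,1],[0,-0.007,0,0.06,1],[0,-0.007,0,0.09,1],[0,-0.007,0,0.12,1],[0,-0.007,0,0.14,1]]'
python3 -m jog '[[0,0,0,0.03,1],[0,0,0,0.06,1],[0,0,0,0.09,1],[0,0,0,0.12,1],[0,0,0,0.12,1]]'
python3 -m jog '[[0,0,0,0,1],[0,0,0,0,1]]'
python3 -c "
from h import *
s=manip.get_state();print(s['moment'],s['force'])
p=manip.grab_frame('wrist');cv2.imwrite('pics/w2.png',p['frame'])"
```

```text
time: 5.05
eef_pos: [0.5731, -0.0667, 0.2551]
tool_rot: [-0.133, 0.991, -0.001, 0.0]
force: [-0.8, -7.1, 1.1]
gripper_width: 0.151
grip_force: 61.5
time: 5.47
eef_pos: [0.5731, -0.0669, 0.2551]
tool_rot: [-0.317, 0.949, -0.001, -0.0]
force: [-0.3, -8.2, 0.2]
gripper_width: 0.149
grip_force: 61.5
time: 5.63
eef_pos: [0.5732, -0.0669, 0.2551]
tool_rot: [-0.314, 0.95, -0.001, 0.0]
force: [0.6, -8.6, 0.2]
gripper_width: 0.154
grip_force: 61.5
[-1.23748957  0.25393238 -0.01972009] [ 0.57781976 -8.57051989  0.23610323]
```

View pics/w2.png

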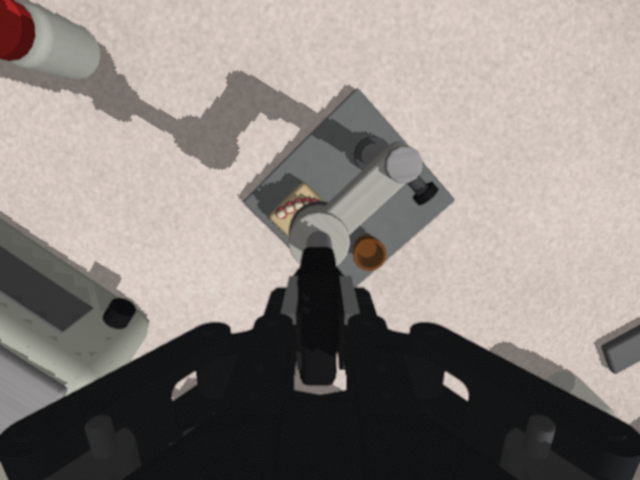

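The wrist view shows the paddle held between the pads at (318,310) and aligned with them. The tool has turned 0.82 rad. I'll slide down part of the way and relieve the side load.

```bash
python3 -m jog '[[0,-0.02,-0.04,0,1],[0,-0.02,-0.08,0,1],[0,-0.02,-0.12,0,1],[0,-0.02,-0.16,0,1],[0,-0.02,-0.2,0,1]]'
python3 -m jog '[[0,0,-0.01,0,1],[0,0,-0.02,0,1],[0,0,-0.03,0,1],[0,0,-0.04,0,1]]'
python3 -m jog '[[0,0,0,0,1],[0,0,0,0,1]]'
```

```text
time: 6.1
eef_pos: [0.5731, -0.0683, 0.2245]
tool_rot: [-0.313, 0.95, 0.0, 0.0]
force: [-0.1, 5.8, 2.2]
gripper_width: 0.153
grip_force: 62.0
time: 6.43
eef_pos: [0.573, -0.0683, 0.2186]
tool_rot: [-0.313, 0.95, 0.001, 0.0]
force: [1.1, 4.7, 1.6]
gripper_width: 0.151
grip_force: 61.8
time: 6.6
eef_pos: [0.573, -0.0683, 0.2185]
tool_rot: [-0.313, 0.95, 0.001, 0.0]
force: [0.9, 5.2, -0.2]
gripper_width: 0.151
grip_force: 61.7
```

```bash
(python3 -m jog '[[0,0.008,-0.01,0,1],[0,0.008,-0.02,0,1],[0,0.008,-0.02,0,1]]'
python3 -m jog '[[0,0,-0.005,0,1],[0,0,-0.005,0,1]]'
python3 -m jog '[[0,0,-0.005,0,1],[0,0,-0.005,0,1]]'
python3 -m jog '[[0,0,-0.005,0,1],[0,0,-0.005,0,1]]') | grep -E 'pos|force: \['
cat > st.py <<'E'
from h import *
# average state over a few control periods (camera call advances 0.05 s)
F=[]
for _ in range(3): manip.grab_frame("wrist"); s=manip.get_state(); F.append(s["force"])
print(s["eef_pos"].round(4),np.mean(F,0).round(2))
E
python3 st.py
```

```text
eef_pos: [0.573, -0.0678, 0.2155]
force: [0.9, -1.6, -0.7]
eef_pos: [0.5731, -0.0677, 0.2149]
force: [1.2, -0.5, -1.3]
eef_pos: [0.573, -0.0677, 0.2142]
force: [1.3, -0.7, -1.3]
eef_pos: [0.573, -0.0677, 0.2134]
force: [1.3, -1.2, 0.8]
[ 0.573  -0.0677  0.2134] [ 1.33 -0.87 -0.54]
```

```bash
(python3 -m jog '[[0,0,-0.005,0,1],[0,0,-0.005,0,1]]'
python3 -m jog '[[0,0,-0.005,0,1],[0,0,-0.005,0,1]]'
python3 -m jog '[[0,0,-0.005,0,1],[0,0,-0.005,0,1]]') | grep -E 'pos|force: \['; python3 st.py
```

```text
eef_pos: [0.573, -0.0677, 0.2127]
force: [1.3, -2.2, 0.2]
eef_pos: [0.573, -0.0677, 0.2119]
force: [1.1, -0.9, -1.2]
eef_pos: [0.573, -0.0677, 0.2112]
force: [1.8, -1.3, -0.6]
[ 0.573  -0.0677  0.2112] [ 2.09 -1.09 -0.9 ]
```

```bash
(python3 -m jog '[[0,0,-0.005,0,1],[0,0,-0.005,0,1]]'
python3 -m jog '[[0,0,-0.005,0,1],[0,0,-0.005,0,1]]'
python3 -m jog '[[0,0,-0.005,0,1],[0,0,-0.005,0,1]]') | grep -E 'pos|force: \['; python3 st.py
```

```text
eef_pos: [0.573, -0.0677, 0.2104]
force: [1.6, -1.3, -0.5]
eef_pos: [0.573, -0.0677, 0.2096]
force: [1.3, -0.8, -0.8]
eef_pos: [0.573, -0.0677, 0.2089]
force: [0.7, -0.9, -0.7]
[ 0.573  -0.0677  0.2089] [ 1.63 -0.94 -0.99]
```

```bash
(python3 -m jog '[[0,0,-0.005,0,1],[0,0,-0.005,0,1]]'
python3 -m jog '[[0,0,-0.005,0,1],[0,0,-0.005,0,1]]'
python3 -m jog '[[0,0,-0.005,0,1],[0,0,-0.005,0,1]]') | grep -E 'pos|force: \['; python3 st.py
```

```text
eef_pos: [0.573, -0.0676, 0.2082]
force: [1.3, -0.7, -0.9]
eef_pos: [0.573, -0.0676, 0.2074]
force: [2.1, -1.4, -0.9]
eef_pos: [0.573, -0.0677, 0.2066]
force: [1.4, -0.2, -0.9]
[ 0.573  -0.0677  0.2066] [ 1.88 -0.65 -0.61]
```

```bash
(python3 -m jog '[[0,0,-0.005,0,1],[0,0,-0.005,0,1]]'
python3 -m jog '[[0,0,-0.005,0,1],[0,0,-0.005,0,1]]'
python3 -m jog '[[0,0,-0.005,0,1],[0,0,-0.005,0,1]]') | grep -E 'pos|force: \['; python3 st.py
```

```text
eef_pos: [0.573, -0.0677, 0.2059]
force: [2.5, -0.4, -0.9]
eef_pos: [0.573, -0.0677, 0.2052]
force: [1.7, -0.0, -0.9]
eef_pos: [0.573, -0.0676, 0.2044]
force: [2.2, -1.5, -1.1]
[ 0.573  -0.0677  0.2044] [ 1.41 -1.07 -0.95]
```

```bash
(python3 -m jog '[[0,0,-0.005,0,1],[0,0,-0.005,0,1]]'
python3 -m jog '[[0,0,-0.005,0,1],[0,0,-0.005,0,1]]'
python3 -m jog '[[0,0,-0.005,0,1],[0,0,-0.005,0,1]]') | grep -E 'pos|force: \['; python3 st.py
```

```text
eef_pos: [0.573, -0.0677, 0.2037]
force: [1.9, -2.1, 1.0]
eef_pos: [0.5731, -0.0677, 0.2031]
force: [2.1, -1.6, 2.5]
eef_pos: [0.5731, -0.0677, 0.2023]
force: [0.2, -0.7, 4.2]
[ 0.5731 -0.0677  0.2024] [ 0.54 -0.91  4.64]
```

The tip has met the tooth and presses with about 5 N, so I'll twist the grip back to lock it.

```bash
(python3 -m jog '[[0,0,0,-0.03,1],[0,0,0,-0.06,1],[0,0,0,-0.09,1],[0,0,0,-0.12,1],[0,0,0,-0.13,1]]'
python3 -m jog '[[0,0,0,-0.03,1],[0,0,0,-0.06,1],[0,0,0,-0.09,1],[0,0,0,-0.12,1],[0,0,0,-0.133,1]]'
python3 -m jog '[[0,0,0,0,1],[0,0,0,0,1]]') | grep -E 'time|pos|rot|force: \['; python3 st.py; python3 -c "
from station import manip;print(manip.get_state()['moment'])"
```

```text
time: 11.17
eef_pos: [0.573, -0.0674, 0.2023]
tool_rot: [-0.111, 0.994, 0.0, 0.0]
force: [0.5, 0.8, 4.5]
time: 11.58
eef_pos: [0.5729, -0.0671, 0.2023]
tool_rot: [0.097, 0.995, 0.0, -0.0]
force: [-0.7, 5.7, 5.5]
time: 11.75
eef_pos: [0.5729, -0.0672, 0.2023]
tool_rot: [0.094, 0.996, 0.0, -0.0]
force: [-1.6, 3.8, 5.6]
[ 0.5729 -0.0672  0.2023] [-0.28  3.49  6.07]
[ 0.87457726 -0.11363549 -0.04033537]
```

```bash
(python3 -m jog '[[0,0,0,0,0.6],[0,0,0,0,0.3],[0,0,0,0,0],[0,0,0,0,-1],[0,0,0,0,-1]]'
python3 -m jog '[[0,0,0,0,-1],[0,0,0,0,-1],[0,0,0,0,-1],[0,0,0,0,-1]]'
python3 -m jog '[[0,0,0.15,0,-1],[0,0,0.35,0,-1],[0,0,0.6,0,-1],[0,0,0.8,0,-1],[0,0,0.9,0,-1]]'
python3 -m jog '[[0,0,0,0,-1],[0,0,0,0,-1]]')
python3 - <<'E'
from h import *
p=manip.grab_frame("wrist"); cv2.imwrite("pics/w3.png",p["frame"])
for lo,hi in [(.21,.24),(.2,.25)]:
    P,_=cloud(p,lo,hi,r=.05,c=(.573,-.066)); print(len(P),rect(P),P.mean(0),np.percentile(P[:,2],[5,50,95]))
E
```

```text
time: 12.32
eef_pos: [0.5729, -0.0677, 0.2021]
tool_rot: [0.094, 0.996, -0.0, -0.0]
force: [-0.3, -0.4, 0.2]
gripper_width: 0.761
grip_force: 0.0
time: 12.65
eef_pos: [0.573, -0.0677, 0.2022]
tool_rot: [0.094, 0.996, 0.0, -0.0]
force: [0.1, -0.6, 0.3]
gripper_width: 1.002
grip_force: 0.0
time: 13.07
eef_pos: [0.5741, -0.0678, 0.3413]
tool_rot: [0.094, 0.996, -0.0, 0.002]
force: [0.9, -0.1, 0.7]
gripper_width: 0.996
grip_force: 0.0
time: 13.23
eef_pos: [0.5733, -0.0677, 0.3379]
tool_rot: [0.094, 0.996, -0.0, 0.001]
force: [-0.6, 0.0, -1.5]
gripper_width: 1.002
grip_force: 0.0
1192 ((573.1466064453125, -66.35623931884766), (14.54030704498291, 44.792572021484375), 79.91556549072266) [ 0.57161305 -0.06611099  0.22354443] [0.21936687 0.22407258 0.2253773 ]
1231 ((573.1466064453125, -66.35623931884766), (14.54030704498291, 44.792572021484375), 79.91556549072266) [ 0.57098635 -0.06599318  0.22294007] [0.21430169 0.2240349  0.22537291]
```

View pics/w3.png

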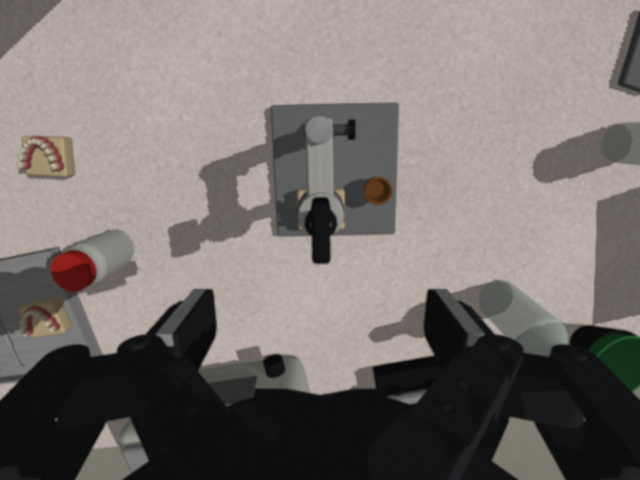

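The wrist view shows the paddle at (320,230) in line with the stand. Its yaw of -10.1° matches the locked start, and it sits about 52 mm lower. The pot and the other things in view look undisturbed, so I'll hand in.

```bash
python3 -c "
from station import manip;print(manip.close_job())"
```

```text
the job is handed in; nothing more can be done
None
```

The probe was unlocked, slid down until its tip pressed on the tooth (about 5 N by the wrist force), locked there and released, and the job is handed in; no verdict came back.

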